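# Tip a castor axle out of its storage tube into the parts tray

## Robot

A 6-joint arm with a two-finger parallel gripper is mounted at the origin on the work surface. World frame = base frame: x ahead of the robot, y to its left, z up, the work surface at z = 0. Lengths are in mm, angles in rad, forces in N, time in s.
With the tool pointing down it reaches from about 275 to 825 mm from the base axis. Payload 4.9 kg.
Tool frame: the origin (TCP) lies where the fingers leave the gripper's body, on its centre line; the fingertips stand 73 mm ahead of it and the grasp point (between the pads) lies 54 mm ahead of it; z points along the fingers, y is the line along which they close (so a half turn about z gives the same grasp; the last joint's range is limited). The gripper opens to 85 mm and grips with 20 to 120 N. Pads are 22 mm wide; open, the fingers measure 114 mm over their backs; the gripper's body (76 mm by 85 mm) begins 54 mm behind the grasp point. The pads swing forward as they close: fully open they stand 13 mm farther back than shut.
Start: joints at [-1.474, 0.326, -0.193, 1.052, 0, 1.437], TCP at [125.827, -535.431, 303.881] pointing down, gripper open.
Joint ranges: [-2.65, 2.65], [-0.97, 1.79], [-1.3, 1.35], [-1.93, 2.1], [-1.47, 1.37], [-3.14, 3.14]. Speed limits (rad/s): [2.57, 2.57, 3.14, 3.14, 3.14, 3.14].

## Interface

Orientations are given as a 3x3 rotation matrix whose columns are the frame's x, y, z axes.
In Python, from workcell import state, vision, workorder, finder gives the robot as it stands.
- The arm moves only by the tool play_rows, never from a script. Its argument "motion" is a list of rows, each a list of 3 entries, a list of its own where there are three numbers: the shift along the tool's x, y, z in cm, then the turn about the tool's z in rad, then the opening, from -1 (shut) to 1 (fully open), so that 0 is half open. In form: [[[tx, ty, tz], yaw, claw], ...]. A call has exactly 8 rows; each row is the pose to reach, as a shift and turn from the pose commanded when the call began, along the tool's axes at that moment; what a row does not reach only later rows make up. A row lasts 1/12 s, in which the tool goes at most 41.7 mm and 7.16 degrees, less where a joint would pass 70% of its speed; a pose out of reach is approached as far as the arm can. A call with a gripper value outside its range is refused whole. The fingers move at their own pace and stop on an object; "newtons" is the grip in N (left out, the last holds). Time passes only in rows, so rows that repeat a pose let the fingers close, or fill a call up. It gives the time, the measured TCP pose, the force, the opening and the grip force at its end, in the units of the state.
- state(): the state, without advancing time (a new reading comes with each control period).
- vision.camera(name): name is "side" or "top" or "wrist"; returns a dict with "image" (384x512x3 uint8, red, green, blue), "K" (3x3 intrinsics, pixels), "k1" (the pictures are not rectified: a ray, as slopes to the right and down, at radius r is drawn at 1 + k1 r^2 times it, then the intrinsics apply), "extrinsics" (4x4, takes a point from camera to world coordinates). Camera axes: x right, y up, looking along -z (the intrinsics and any distortion apply to the point x, -y, -z); pixel columns grow to the right and rows downward; lengths in mm; the calibration is good to about 2 mm. A picture is of the moment at which its call begins. There is no depth.
- workorder.sign_off(): hands the job in; it is judged then, once.
Trained networks look in the newest picture that a camera, given by its name, has taken for a name from the list of things; names that differ only in an ending like _2 or _b are one class to them, and where a whole thing is asked for, a point or a joint stands for the part that bears it (a point fixed in the world has none). Each returns a list of dicts, best first, with "conf" (0 to 1); they miss things now and then, are a little off and sometimes report something else, mostly with a low value. They report only what shows in the picture. A call takes as long as a camera call. They do not tell look-alikes from the thing itself.
- finder.search_frame(camera, thing): "position" ([column, row] in pixels, amid what is visible of it).
- finder.regions_of(camera, thing): "mask" (384x512 bool, what is visible of it) and "position" ([column, row] in pixels, amid what is visible of it).
The state is a dict: "time_s": time; "joint_positions": joint angles; "joint_velocities": joint speeds; "joint_efforts": joint torques, N m; "ee_pos": TCP position; "eef_rot": TCP orientation; "contact_force": force on the tool from outside, world axes, zero at the start; "moment": the same for the moment, N m; "finger_gap": finger opening in mm; "finger_force": force on a finger pad.
Only numpy, scipy, OpenCV 4.12 (cv2) and the standard library are available. Lean on these libraries where they do the work, as an engineer would, in place of code of your own. Each camera call takes 0.05 s, during which the arm holds its last target. There are 200 camera calls.

## Task

The steel castor axle lies deep inside the longer, open-mouthed square tube: pick that tube up, raise its closed end while keeping the mouth just above the table so that the axle slides part-way out, and lay the tube flat on the table again, let go, with the axle's end sticking out of its mouth. Then grip the axle by that end, pull it out of the tube, and lower it into the grey tray before letting go, so that it lies flat on the tray's floor. Leave the empty tube lying on the table and do not disturb the shorter tube, which is shut at both ends.

Things in the scene. Friction and masses are not known exactly. Their poses are not given: they have to be found in the camera images.
- axle_tube: Loose clear square tube, 38x38 mm outside, 150 long, wall 5, 0.12 kg, lying flat with the axle inside. Origin: middle of its underside (tube's middle is 19 above it); x axis along it to the open mouth at x=+75, z up. The end x=-75 is closed by a grey cap 6 thick with a flat hang tab standing out 20 more. At the start the mouth faces the robot's side (yaw 180 +-35 deg).
- axle: Loose round steel axle, 20 mm dia, 120 long, 0.11 kg. Origin: its centre; x along it, same way as the tube's x. Starts on the tube's floor near the cap: axis 15 above the table, end 23 inside the mouth. Slides from 20-26 deg tilt; only the table stops it: tipped 33 deg with the mouth's lower edge 10 up, 30-65 sticks out (at 28 up it may fall out), and stays so when levelled and laid flat.
- tray: Grey ribbed plastic parts tray, open at the top, empty, fixed to the table: 240 mm along its x, 180 mm along its y, 50 mm high, walls and floor 5 mm. Origin: middle of its underside; z up.
- short_tube: Bystander, to be left alone: a loose clear square tube of the same section (38x38 mm) but only 95 mm long, with a grey cap on both ends and a hang tab on one, lying on the table. Origin: middle of its underside, x axis along it.
Not all that is in view belongs to the job. Leave any orange, pink or red look-alike of the axle_tube alone.

How it is judged (in metres and radians):
On the way, in this order (a step that is already met when the one before it is completed fails the run):
1. the tube is tipped mouth-down (more than 10 degrees) and at least 15 mm of the axle has slid out of the mouth (angle between axle_tube's own x axis and vertical above 1.75 rad and x of axle in the frame of axle_tube above 0.03 m), for 0.1 s.
2. the tube lies flat on the table again and is let go, with 15 to 100 mm of the axle sticking out of the mouth and the rest inside (x of axle in the frame of axle_tube between 0.03 and 0.115 m and y of axle in the frame of axle_tube between -0.02 and 0.02 m and height (world z) of axle_tube below 0.012 m and angle between axle_tube's own z axis and vertical below 0.17 rad and contact force between the fingers and axle_tube below 0.2 N), for 0.2 s.
3. the axle, held in the fingers, is out of the tube (distance between axle and axle_tube above 0.14 m and contact force between the fingers and axle above 1 N), for 0.1 s.
4. the axle, still held, is low inside the tray (its centre below 50 mm) (x of axle in the frame of tray between -0.115 and 0.115 m and y of axle in the frame of tray between -0.085 and 0.085 m and z of axle in the frame of tray below 0.05 m and contact force between the fingers and axle above 0.5 N), for 0.05 s.
At the end, for the whole second after the job is handed in: The axle lies at rest flat (within 10 degrees) on the floor of the tray (its centre below 25 mm and within the walls), and the empty long tube lies level (within 10 degrees) and at rest on the table, outside the tray (x of axle in the frame of tray between -0.115 and 0.115 m and y of axle in the frame of tray between -0.085 and 0.085 m and z of axle in the frame of tray below 0.025 m and angle between axle's own x axis and vertical between 1.4 and 1.74 rad and linear speed of each of axle, axle_tube below 0.03 m/s and height (world z) of axle_tube below 0.045 m and angle between axle_tube's own x axis and vertical between 1.4 and 1.74 rad and horizontal distance between axle_tube and tray above 0.1 m); the robot touches nothing.
It fails at once if the shorter tube is moved by more than 30 mm (distance of short_tube from where it was at the start of the episode above 0.03 m).
It also fails if it takes over 59 s, if anything falls off the work surface, if the arm or the gripper's body presses on something with over 40 N, if the wrist force passes 120 N, or if a joint passes its speed limit or range.

## Working session

There is one attempt and no reset: what is moved stays moved. The work goes in short steps, Python scripts to look and compute and a tool call to move; the robot and the scene stay as the last step left them, time stands still between calls to the robot, and variables do not carry over. Pictures are saved under pics/ and viewed, at most 10 in all, crops included, and the job is handed in when it is done.

Besides the shell and the picture viewer there is one more tool, called after "Request:" as name(argument=value, ...), one argument or row to a line, values as JSON. play_rows: Moves the arm, as the interface text tells. Its arguments: {"type":"object","properties":{"motion":{"type":"array"},"newtons":{"type":"number"}},"required":["motion"]}

```bash
mkdir -p pics; ls; cat > h.py <<'E'
import numpy as np, cv2
from workcell import state, vision, workorder, finder
def cam(n):
    c=vision.camera(n); return c
def ray(c,px):
    K=np.array(c["K"]);E=np.array(c["extrinsics"]);k=c["k1"]
    d=np.array([(px[0]-K[0,2])/K[0,0],(px[1]-K[1,2])/K[1,1]]);u=d.copy()
    for _ in range(30): u=d/(1+k*(u@u))
    v=E[:3,:3]@np.array([u[0],-u[1],-1]); return E[:3,3],v/np.linalg.norm(v)
def atz(c,px,z):
    o,v=ray(c,px); return o+v*(z-o[2])/v[2]
def proj(c,P):
    K=np.array(c["K"]);E=np.array(c["extrinsics"]);p=np.linalg.inv(E)@np.append(P,1)
    u=np.array([p[0],-p[1]])/-p[2]; u=u*(1+c["k1"]*(u@u)); return u*[K[0,0],K[1,1]]+K[:2,2]
def tri(*cp):
    A=np.zeros((3,3));b=np.zeros(3)
    for c,px in cp:
        o,v=ray(c,px);M=np.eye(3)-np.outer(v,v);A+=M;b+=M@o
    return np.linalg.solve(A,b)
def save(n,im,s=1): cv2.imwrite("pics/"+n+".png",cv2.resize(im[:,:,::-1],None,fx=s,fy=s,interpolation=cv2.INTER_CUBIC))
E
python3 - <<'E'
from h import *
for n in("top","side"):
    c=cam(n); save(n+"0",c["image"],1.5)
    print(n,np.round(c["extrinsics"],2).tolist(),c["k1"])
    for t in("axle_tube","axle","tray","short_tube"):
        for r in finder.search_frame(n,t)[:4]: print(t,np.round(r["position"],1),round(r["conf"],2),np.round(atz(c,r["position"],19),0))
print(state())
E
```

```text
pics
top [[0.02, 0.98, -0.18, 333.76], [-1.0, 0.01, -0.03, 59.55], [-0.03, 0.18, 0.98, 902.35], [0.0, 0.0, 0.0, 1.0]] 0.014699724546337858
axle_tube [123.8 184. ] 0.95 [510. 424.  19.]
axle_tube [188.2 140.8] 0.93 [628. 263.  19.]
axle_tube [192.7 273.4] 0.77 [288. 234.  19.]
axle_tube [286.5 245.3] 0.69 [361.   4.  19.]
tray [293.3 144.3] 0.92 [621. -14.  19.]
short_tube [390.1 156.6] 0.93 [ 590. -260.   19.]
side [[-0.76, 0.34, -0.56, -28.2], [-0.66, -0.41, 0.63, 675.48], [-0.02, 0.85, 0.53, 535.57], [0.0, 0.0, 0.0, 1.0]] -0.04756208405555693
axle_tube [290.9 268.9] 0.97 [292. 236.  19.]
axle_tube [170.2 204.9] 0.78 [619. 247.  19.]
axle_tube [332.6 199.9] 0.7 [353.   3.  19.]
axle_tube [128.9 269.6] 0.56 [514. 425.  19.]
tray [251.6 161.4] 0.63 [612. -16.  19.]
short_tube [311.3 135.2] 0.78 [ 583. -243.   19.]
{'time_s': 0.5, 'joint_positions': array([-1.47418483e+00,  3.26268725e-01, -1.92642605e-01,  1.05200005e+00,
       -2.27210241e-05,  1.43657614e+00]), 'joint_velocities': array([ 0.00091491,  0.00012025,  0.00076299,  0.00135621,  0.00148317,
       -0.00037484]), 'joint_efforts': array([-8.14894847e-04, -4.42964208e+01,  2.62537712e+01,  2.83245507e-03,
       -1.52705807e-04,  5.52871199e-06]), 'ee_pos': array([ 125.82776576, -535.40909757,  303.82717226]), 'eef_rot': array([[ 9.73476453e-01,  2.28787227e-01, -3.37129818e-05],
       [ 2.28787229e-01, -9.73476446e-01,  1.12322222e-04],
       [-7.12090400e-06, -1.17056138e-04, -9.99999993e-01]]), 'contact_force': array([ 0.0976011 , -0.41269208, -0.53075829]), 'moment': array([ 0.03480495, -0.01048402, -0.0345842 ]), 'finger_force': 0.0, 'finger_gap': 85.23663927260202}
```

View pics/top0.png

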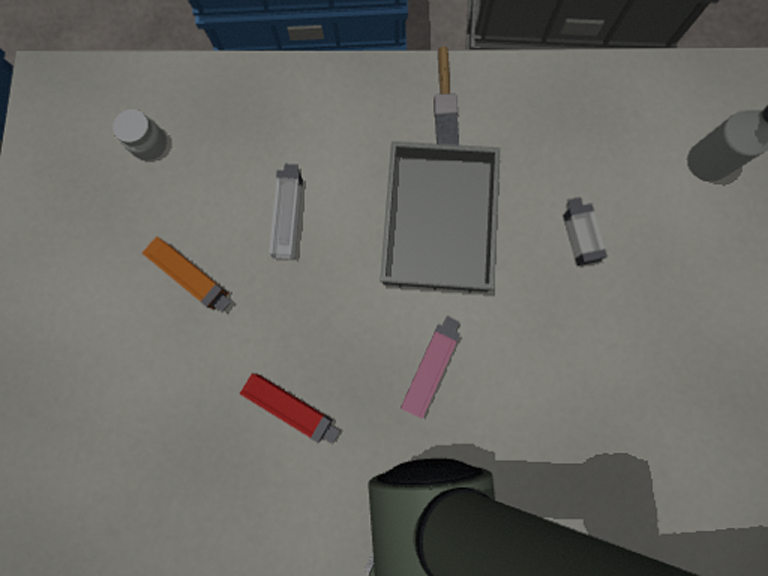

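View pics/side0.png

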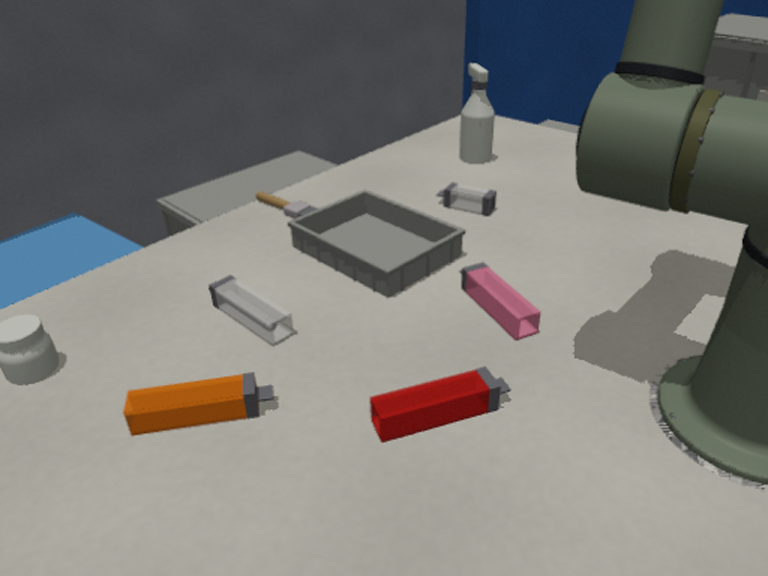

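The candidates are: clear long tube at top (188,141), orange tube (124,184), red (193,273), pink (286,245), and the short clear tube with two caps (390,157). By the description the target is the clear long one at (188,141). I'm moving above it now and will check it in a close crop.

Request:
play_rows(
  motion=[
    [[67, -65.5, 0], 0.23, 1],
    [[67, -65.5, 0], 0.23, 1],
    [[67, -65.5, 0], 0.23, 1],
    [[67, -65.5, 0], 0.23, 1],
    [[67, -65.5, 0], 0.23, 1],
    [[67, -65.5, 0], 0.23, 1],
    [[67, -65.5, 0], 0.23, 1],
    [[67, -65.5, 0], 0.23, 1],
  ],
)

```text
time_s: 1.17
ee_pos: [305.1, -252.3, 304.2]
eef_rot: [[1.0, -0.0, 0.001], [-0.0, -1.0, -0.001], [0.001, 0.001, -1.0]]
contact_force: [1.3, -0.5, -0.3]
finger_gap: 85.6
finger_force: 0.0
```

Request:
play_rows(
  motion=[
    [[28, -51, 0], 0, 1],
    [[28, -51, 0], 0, 1],
    [[28, -51, 0], 0, 1],
    [[28, -51, 0], 0, 1],
    [[28, -51, 0], 0, 1],
    [[28, -51, 0], 0, 1],
    [[28, -51, 0], 0, 1],
    [[28, -51, 0], 0, 1],
  ],
)

```text
time_s: 1.83
ee_pos: [465.4, 40.5, 304.2]
eef_rot: [[1.0, 0.001, 0.001], [0.001, -1.0, -0.0], [0.001, 0.0, -1.0]]
contact_force: [0.5, -1.3, 0.5]
finger_gap: 85.4
finger_force: 0.0
```

Request:
play_rows(
  motion=[
    [[14, -25, 0], 0, 1],
    [[14, -25, 0], 0, 1],
    [[14, -25, 0], 0, 1],
    [[14, -25, 0], 0, 1],
    [[14, -25, 0], 0, 1],
    [[14, -25, 0], 0, 1],
    [[14, -25, 0], 0, 1],
    [[14, -25, 0], 0, 1],
  ],
)

```text
time_s: 2.5
ee_pos: [590.0, 117.6, 303.5]
eef_rot: [[0.998, 0.063, -0.003], [0.063, -0.998, 0.03], [-0.001, -0.03, -1.0]]
contact_force: [0.2, -0.1, -0.1]
finger_gap: 85.6
finger_force: 0.0
```

```bash
python3 - <<'E'
from h import *
print(state()["ee_pos"],state()["joint_positions"],state()["contact_force"])
c=cam("wrist"); save("w0",c["image"],1.5); print(np.round(c["extrinsics"],2).tolist())
for r in finder.search_frame("wrist","axle_tube")[:3]: print(r)
t=cam("top")
for r in finder.regions_of("top","axle_tube"):
    p=r["position"]
    if abs(p[0]-188)<12: 
        ys,xs=np.nonzero(r["mask"]); print(p,r["conf"],cv2.minAreaRect(np.c_[xs,ys].astype(np.float32)))
E
```

```text
[590.04936095 117.62575679 303.53791991] [ 0.06256498  0.42171006 -0.0514914   1.09859738  0.02988873  3.14063981] [ 0.2214452  -0.14663844 -0.0775324 ]
[[0.06, 0.96, 0.28, 659.36], [-1.0, 0.07, -0.01, 120.25], [-0.03, -0.28, 0.96, 372.88], [0.0, 0.0, 0.0, 1.0]]
{'position': [148.7, 121.5], 'conf': 0.63}
{'position': [34.8, 217.4], 'conf': 0.56}
{'position': [174.7, 336.7], 'conf': 0.56}
```

Request:
play_rows(
  motion=[
    [[0, 0, 0], -0.12, 1],
    [[0, 0, 0], -0.25, 1],
    [[0, 0, 0], -0.37, 1],
    [[0, 0, 0], -0.5, 1],
    [[0, 0, 0], -0.62, 1],
    [[0, 0, 0], -0.75, 1],
    [[0, 0, 0], -0.87, 1],
    [[0, 0, 0], -1.0, 1],
  ],
)

```text
time_s: 3.37
ee_pos: [588.4, 117.2, 304.1]
eef_rot: [[0.485, 0.874, -0.003], [0.874, -0.485, 0.03], [0.025, -0.017, -1.0]]
contact_force: [0.4, 0.2, -0.5]
finger_gap: 85.8
finger_force: 0.0
```

Request:
play_rows(
  motion=[
    [[0, 0, 0], -0.12, 1],
    [[0, 0, 0], -0.25, 1],
    [[0, 0, 0], -0.37, 1],
    [[0, 0, 0], -0.5, 1],
    [[0, 0, 0], -0.62, 1],
    [[0, 0, 0], -0.75, 1],
    [[0, 0, 0], -0.87, 1],
    [[0, 0, 0], -1.0, 1],
  ],
)

```text
time_s: 4.03
ee_pos: [588.4, 117.1, 304.1]
eef_rot: [[-0.469, 0.883, -0.003], [0.883, 0.469, 0.03], [0.028, 0.011, -1.0]]
contact_force: [0.3, -0.4, 0.5]
finger_gap: 85.2
finger_force: 0.0
```

Request:
play_rows(
  motion=[
    [[0, 0, 0], -0.12, 1],
    [[0, 0, 0], -0.25, 1],
    [[0, 0, 0], -0.37, 1],
    [[0, 0, 0], -0.5, 1],
    [[0, 0, 0], -0.62, 1],
    [[0, 0, 0], -0.75, 1],
    [[0, 0, 0], -0.87, 1],
    [[0, 0, 0], -1.0, 1],
  ],
)

```text
time_s: 4.7
ee_pos: [588.4, 117.1, 304.1]
eef_rot: [[-0.996, 0.087, -0.003], [0.087, 0.996, 0.03], [0.006, 0.029, -1.0]]
contact_force: [-0.3, -0.3, -0.2]
finger_gap: 85.6
finger_force: 0.0
```

```bash
python3 - <<'E'
from h import *
print(state()["ee_pos"],state()["eef_rot"].round(3).tolist(),state()["joint_positions"])
c=cam("wrist"); save("w1",c["image"],1.5); print(np.round(c["extrinsics"],2).tolist())
for r in finder.search_frame("wrist","axle_tube")[:3]: print(r, atz(c,r["position"],19))
E
```

```text
[588.42507335 117.14886535 304.09711661] [[-0.996, 0.087, -0.003], [0.087, 0.996, 0.03], [0.006, 0.029, -1.0]] [ 0.06195349  0.41831779 -0.05527609  1.09837983  0.02984184  0.1494324 ]
[[0.09, -0.96, -0.27, 519.07], [1.0, 0.09, -0.01, 121.39], [0.03, -0.27, 0.96, 373.85], [0.0, 0.0, 0.0, 1.0]]
{'position': [484.8, 57.5], 'conf': 0.96} [488.53828518 393.35053335  19.        ]
{'position': [101.3, 18.4], 'conf': 0.75} [415.84360093 -22.01582173  19.        ]
{'position': [363.7, 177.9], 'conf': 0.73} [615.19555227 257.51283108  19.        ]
```

```bash
python3 - <<'E'
import cv2
a=cv2.imread("pics/w1.png"); print(a.shape)
cv2.imwrite("pics/w1c.png",cv2.resize(a[130:420,400:740],None,fx=2,fy=2,interpolation=cv2.INTER_CUBIC))
E
```

```text
(576, 768, 3)
```

View pics/w1c.png

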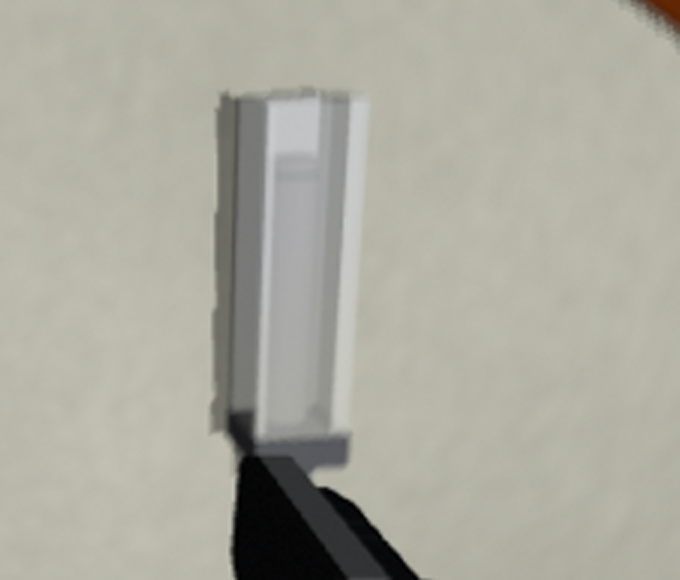

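The crop shows a clear open tube, mouth up at crop (315,97), with the axle visible inside (its end at crop y≈160), one cap at crop (300,450), and the tab hidden behind the finger. It's the right tube. Next I compute its pose.

```bash
python3 - <<'E'
from h import *
c=cam("wrist")
f=lambda p:((p[0]/2+400)/1.5,(p[1]/2+130)/1.5)
for n,p,z in (("mTL",(268,100),38),("mTR",(367,97),38),("cTL",(255,440),38),("cTR",(350,434),38),("mBL",(232,96),0),("cBL",(232,418),0)):
    print(n,atz(c,f(p),z).round(0))
t=cam("top"); save("top1",t["image"][70:200,120:260],4)
for r in finder.regions_of("top","axle_tube"):
    ys,xs=np.nonzero(r["mask"]); print(r["position"],r["conf"],cv2.minAreaRect(np.c_[xs,ys].astype(np.float32)))
s=cam("side"); save("side1",s["image"][170:250,110:230],6)
E
```

```text
mTL [544. 241.  38.]
mTR [546. 278.  38.]
cTL [680. 235.  38.]
cTR [681. 275.  38.]
mBL [544. 240.   0.]
cBL [686. 238.   0.]
[299.3, 223.5] 0.57 ((300.0, 226.5), (27.0, 10.0), 90.0)
```

View pics/side1.png

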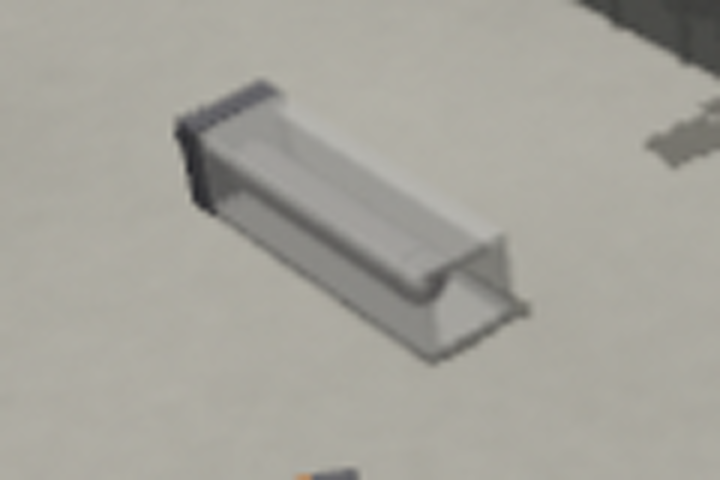

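View pics/top1.png

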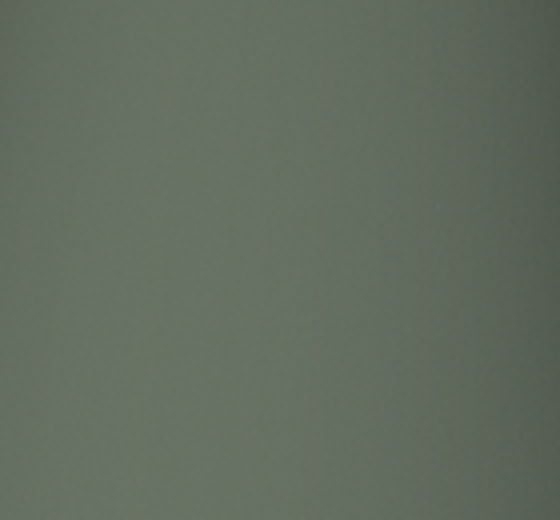

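```bash
python3 - <<'E'
from h import *
a=cv2.imread("pics/top0.png")
cv2.imwrite("pics/top0c.png",cv2.resize(a[150:270,230:350],None,fx=5,fy=5,interpolation=cv2.INTER_CUBIC))
c=cam("top"); s=cam("side")
f=lambda p:(p[0]/6+110,p[1]/6+170)
for p,z in (((433,362),0),((527,310),0),((430,290),38),((500,235),38),((205,210),0)): print("side",p,atz(s,f(p),z).round())
np.savez("topcam.npz",K=c["K"],E=c["extrinsics"],k=c["k1"])
for x in(540,620,690,710): print(x, (proj(c,[x,257,19])*1.5-[230,150])*5)
E
```

```text
side (433, 362) [549. 274.   0.]
side (527, 310) [546. 233.   0.]
side (430, 290) [539. 278.  38.]
side (500, 235) [545. 241.  38.]
side (205, 210) [689. 270.   0.]
540 [264.58346229 551.52696466]
620 [276.09834826 329.27223169]
690 [285.81194059 140.24727235]
710 [288.52828024  87.13199605]
```

View pics/top0c.png

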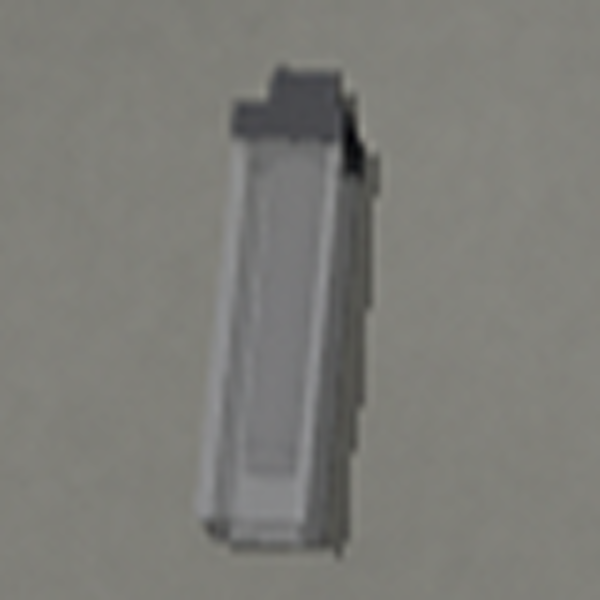

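The tab shows at crop (307,84): about 25 mm wide, spanning world x≈696–716 and y≈254. I'll grip its edges with a light grip so the tube can swivel between the pads.

Request:
play_rows(
  motion=[
    [[-11.6, 14.1, 15.8], -0.045, 1],
    [[-11.6, 14.1, 15.8], -0.045, 1],
    [[-11.6, 14.1, 15.8], -0.045, 1],
    [[-11.6, 14.1, 15.8], -0.045, 1],
    [[-11.6, 14.1, 15.8], -0.045, 1],
    [[-11.6, 14.1, 15.8], -0.045, 1],
    [[-11.6, 14.1, 15.8], -0.045, 1],
    [[-11.6, 14.1, 15.8], -0.045, 0.3],
  ],
)

```text
time_s: 5.77
ee_pos: [716.2, 252.2, 145.6]
eef_rot: [[-0.999, 0.048, -0.008], [0.048, 0.998, 0.028], [0.01, 0.028, -1.0]]
contact_force: [-0.1, -0.6, 0.6]
finger_gap: 75.5
finger_force: 0.0
```

```bash
python3 - <<'E'
from h import *
s0=state();print(s0["ee_pos"],s0["eef_rot"].round(3).tolist(),s0["joint_positions"].round(2),s0["finger_gap"])
c=cam("wrist"); save("w2",c["image"],1.5)
R=s0["eef_rot"];p=s0["ee_pos"]
for d in ((0,0,60),(0,0,73),(-11,0,73),(11,0,73)): print(d,proj(c,p+R@np.array(d))*1.5)
for P in((545,259.5,0),(620,257,38),(696,254.5,38),(716,254,12)): print(P,proj(c,P)*1.5)
E
```

```text
[716.15200843 252.21011997 145.57741062] [[-0.999, 0.048, -0.008], [0.048, 0.998, 0.028], [0.01, 0.028, -1.0]] [0.23 0.84 0.27 1.01 0.03 0.28] 75.47947038361431
(0, 0, 60) [382.77133647 384.59535213]
(0, 0, 73) [382.82112396 366.47716831]
(-11, 0, 73) [382.83801568 394.68950388]
(11, 0, 73) [382.8035762  337.15418622]
(545, 259.5, 0) [370.56900394 -98.33094421]
(620, 257, 38) [375.13994243  86.54150277]
(696, 254.5, 38) [378.83734927 286.17934892]
(716, 254, 12) [378.93372363 311.97022449]
```

View pics/w2.png

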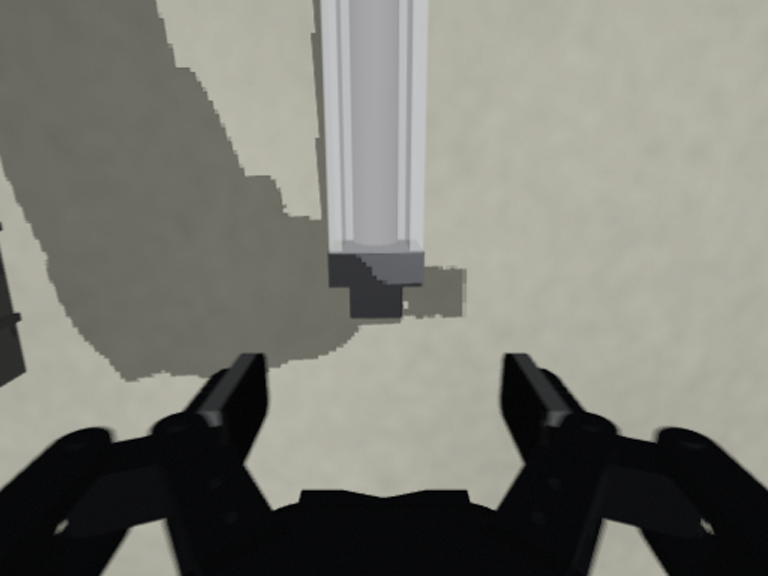

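Picture w2: the tab is at columns 350–402, rows 287–318, and the cap centre is at column 376. That puts the tab at world x 696–717, y≈255, which matches the first measurement. The gripper is aligned, so I go straight down and close lightly.

Request:
play_rows(
  motion=[
    [[0, 0, 3.5], 0, 0.2],
    [[0, 0, 6], 0, 0.2],
    [[0, 0, 7], 0, 0.1],
    [[0, 0, 7], 0, -1],
    [[0, 0, 7], 0, -1],
    [[0, 0, 7], 0, -1],
    [[0, 0, 7], 0, -1],
    [[0, 0, 7], 0, -1],
  ],
  newtons=20,
)

```text
time_s: 6.48
ee_pos: [718.4, 253.7, 81.6]
eef_rot: [[-0.999, 0.049, 0.0], [0.049, 0.998, 0.03], [0.001, 0.03, -1.0]]
contact_force: [0.4, -0.6, -0.3]
finger_gap: 23.1
finger_force: 19.7
```

Request:
play_rows(
  motion=[
    [[0.1, 0, -1], 0, -1],
    [[0.2, 0, -2], 0, -1],
    [[0.4, 0, -3], 0, -1],
    [[0.6, 0, -4], 0, -1],
    [[0.9, 0, -5], 0, -1],
    [[1.2, 0, -6], 0, -1],
    [[1.2, 0, -6], 0, -1],
    [[1.2, 0, -6], 0, -1],
  ],
)

```text
time_s: 7.15
ee_pos: [705.9, 252.7, 140.9]
eef_rot: [[-0.999, 0.048, -0.0], [0.048, 0.998, 0.03], [0.002, 0.03, -1.0]]
contact_force: [1.4, -0.1, -0.0]
finger_gap: 22.8
finger_force: 20.3
```

```bash
python3 - <<'E'
from h import *
s0=state();print(s0["ee_pos"],s0["finger_gap"],s0["contact_force"])
s=cam("side"); w=cam("wrist"); a=s["image"][110:270,90:290]; b=w["image"][:260,150:350]
im=np.zeros((260*2,400+400,3),np.uint8); im[:320,:400]=cv2.resize(a,(400,320)); im[:,400:]=cv2.resize(b,(400,520)); save("lift1",im)
E
```

```text
[705.94634211 252.6664954  140.85016986] 22.800934439849403 [ 1.41510642 -0.09163941 -0.02269582]
```

View pics/lift1.png

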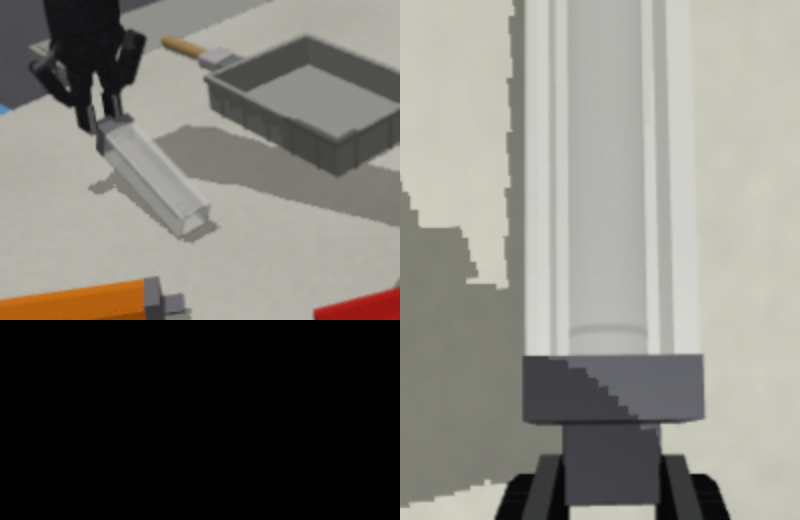

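The tube swivels in the light grip: in the left view its mouth rests on the table at (195,225) and the cap is raised about 21°. I'll continue to about 33°, then lock the swivel with a firm grip and lift 10 mm.

Request:
play_rows(
  motion=[
    [[0.4, 0, -0.8], 0, -1],
    [[0.9, 0, -1.6], 0, -1],
    [[1.5, 0, -2.5], 0, -1],
    [[2.1, 0, -3.3], 0, -1],
    [[2.1, 0, -3.3], 0, -1],
    [[2.1, 0, -3.3], 0, -1],
    [[2.1, 0, -3.3], 0, -1],
    [[2.1, 0, -3.3], 0, -1],
  ],
)

```text
time_s: 7.92
ee_pos: [684.7, 252.5, 172.3]
eef_rot: [[-0.999, 0.049, -0.003], [0.048, 0.998, 0.03], [0.004, 0.03, -1.0]]
contact_force: [0.4, -0.2, -1.3]
finger_gap: 22.9
finger_force: 21.2
```

Request:
play_rows(
  motion=[
    [[0, 0, 0], 0, -1],
    [[0, 0, 0], 0, -1],
    [[0, 0, -0.3], 0, -1],
    [[0, 0, -0.6], 0, -1],
    [[0, 0, -0.9], 0, -1],
    [[0, 0, -1.1], 0, -1],
    [[0, 0, -1.1], 0, -1],
    [[0, 0, -1.1], 0, -1],
  ],
  newtons=100,
)

```text
time_s: 8.58
ee_pos: [684.8, 252.2, 183.8]
eef_rot: [[-0.999, 0.048, -0.002], [0.048, 0.998, 0.03], [0.004, 0.03, -1.0]]
contact_force: [0.0, 1.6, -2.0]
finger_gap: 18.5
finger_force: 98.5
```

```bash
python3 - <<'E'
from h import *
s0=state();print(s0["ee_pos"],s0["finger_gap"],s0["contact_force"],s0["joint_positions"].round(2))
s=cam("side"); w=cam("wrist"); a=s["image"][110:260,100:250]; b=w["image"][:260,150:350]
im=np.zeros((520,800,3),np.uint8); im[:400,:400]=cv2.resize(a,(400,400),interpolation=cv2.INTER_CUBIC); im[:,400:]=cv2.resize(b,(400,520)); save("lift2",im)
E
```

```text
[684.7609574  252.23960882 183.8466608 ] 18.473305089260748 [ 0.01327782  1.58218443 -1.96175872] [0.24 0.74 0.19 1.02 0.03 0.29]
```

View pics/lift2.png

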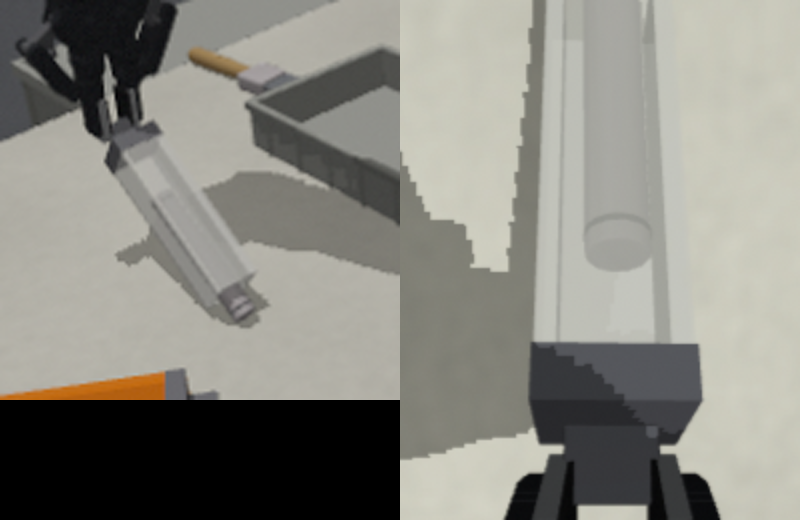

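```bash
python3 - <<'E'
from h import *
s=cam("side");w=cam("wrist");st=state()
R=st["eef_rot"];G=st["ee_pos"]+R@np.array([0,0,60.])
ex0=np.array([-np.cos(.045),np.sin(.045),0]);ey=np.array([-ex0[1],ex0[0],0])*1
for th in(30,34,38):
    t=np.radians(th);ex=ex0*np.cos(t)-np.array([0,0,np.sin(t)]);ez=np.cross(ex,ey)
    if ez[2]<0: ey=-ey;ez=np.cross(ex,ey)
    O=G-ex*(-86)-ez*12
    P=lambda x,y,z:O+ex*x+ey*y+ez*z
    S=lambda p:((proj(s,p)-[100,110])*400/150).round()
    W=lambda p:((proj(w,p)-[150,0])*2+[400,0]).round()
    print(th,"mouth z",P(75,0,0)[2].round(1),"mouth T",S(P(75,19,38)),S(P(75,-19,38)),"B",S(P(75,19,0)),S(P(75,-19,0)))
    for ax in(10,20,30,40): print("  ax",ax,"tip S",S(P(ax+60,0,15)),"rear W",W(P(ax-60,0,15)),"tip z",P(ax+60,0,5)[2].round(1))
    print("  cap top W",W(P(-69,19,38)),W(P(-69,-19,38)),W(P(-75,0,38)))
E
```

```text
30 mouth z 32.5 mouth T [256. 242.] [217. 263.] B [245. 267.] [207. 289.]
  ax 10 tip S [227. 263.] rear W [608. 365.] tip z 39.4
  ax 20 tip S [234. 273.] rear W [607. 328.] tip z 34.4
  ax 30 tip S [242. 283.] rear W [607. 291.] tip z 29.4
  ax 40 tip S [250. 293.] rear W [606. 256.] tip z 24.4
  cap top W [519. 425.] [704. 423.] [612. 453.]
34 mouth z 23.4 mouth T [254. 251.] [215. 273.] B [241. 273.] [203. 295.]
  ax 10 tip S [224. 270.] rear W [608. 368.] tip z 30.4
  ax 20 tip S [231. 280.] rear W [607. 332.] tip z 24.8
  ax 30 tip S [238. 290.] rear W [607. 297.] tip z 19.2
  ax 40 tip S [246. 301.] rear W [606. 263.] tip z 13.6
  cap top W [520. 418.] [702. 415.] [612. 445.]
38 mouth z 14.8 mouth T [251. 259.] [212. 281.] B [237. 279.] [199. 300.]
  ax 10 tip S [220. 276.] rear W [608. 371.] tip z 21.9
  ax 20 tip S [227. 287.] rear W [607. 336.] tip z 15.7
  ax 30 tip S [234. 297.] rear W [606. 303.] tip z 9.5
  ax 40 tip S [241. 308.] rear W [606. 272.] tip z 3.4
  cap top W [521. 411.] [701. 409.] [612. 437.]
```

The estimate is a tilt of about 40°, mouth about 8 mm up, and roughly 30 mm of axle out. Now I lower the cap in a light grip, drawing the tube backwards so that table friction holds the axle out.

Request:
play_rows(
  motion=[
    [[-0.6, 0, 0.3], 0, -1],
    [[-1.1, 0, 0.9], 0, -1],
    [[-1.6, 0, 1.5], 0, -1],
    [[-2.2, 0, 2.2], 0, -1],
    [[-2.8, 0, 2.9], 0, -1],
    [[-3.3, 0, 3.6], 0, -1],
    [[-3.7, 0, 4.2], 0, -1],
    [[-4.1, 0, 4.8], 0, -1],
  ],
  newtons=20,
)

```text
time_s: 9.45
ee_pos: [725.5, 251.5, 134.2]
eef_rot: [[-0.999, 0.049, -0.004], [0.048, 0.998, 0.03], [0.005, 0.029, -1.0]]
contact_force: [-1.1, -0.1, 0.6]
finger_gap: 19.0
finger_force: 94.1
```

```bash
python3 - <<'E'
from h import *
s0=state();print(s0["ee_pos"],s0["finger_gap"],s0["contact_force"],s0["joint_positions"].round(2))
s=cam("side"); w=cam("wrist"); a=s["image"][110:260,100:250]; b=w["image"][:260,150:350]
im=np.zeros((520,800,3),np.uint8); im[:400,:400]=cv2.resize(a,(400,400),interpolation=cv2.INTER_CUBIC); im[:,400:]=cv2.resize(b,(400,520)); save("low1",im)
E
```

```text
[725.53228437 251.4641916  134.16798869] 19.04617545496077 [-1.06884735 -0.0989903   0.59398134] [0.23 0.86 0.29 1.   0.03 0.28]
```

View pics/low1.png

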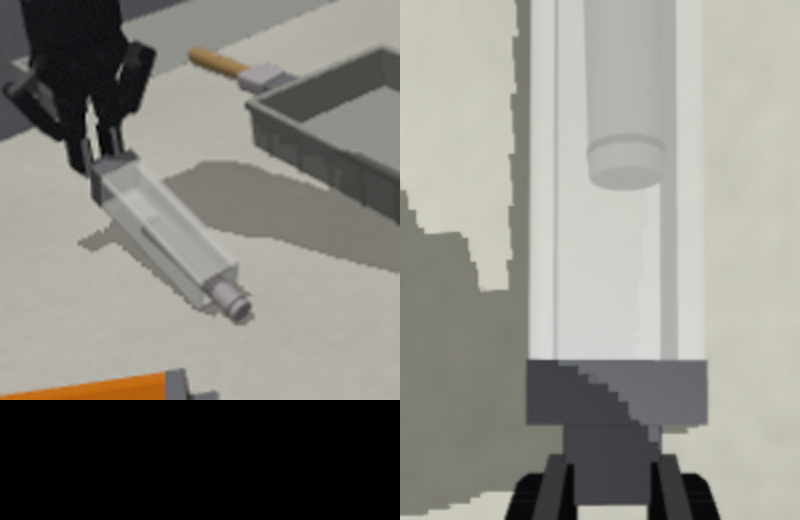

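Left view: the axle's end sticks out at (238,305) by about 30 mm with the tube at about 20°. I keep lowering to flat.

Request:
play_rows(
  motion=[
    [[-0.6, 0, 0.9], 0, -1],
    [[-1.1, 0, 1.8], 0, -1],
    [[-1.5, 0, 2.7], 0, -1],
    [[-1.9, 0, 3.5], 0, -1],
    [[-2.2, 0, 4.3], 0, -1],
    [[-2.4, 0, 4.8], 0, -1],
    [[-2.5, 0, 5.2], 0, -1],
    [[-2.5, 0, 5.3], 0, -1],
  ],
)

```text
time_s: 10.22
ee_pos: [750.0, 251.6, 82.7]
eef_rot: [[-0.999, 0.048, -0.004], [0.048, 0.998, 0.029], [0.005, 0.029, -1.0]]
contact_force: [-4.2, -1.3, 7.3]
finger_gap: 18.6
finger_force: 87.5
```

```bash
python3 - <<'E'
from h import *
s0=state();print(s0["ee_pos"],s0["finger_gap"],s0["finger_force"],s0["contact_force"],s0["moment"])
s=cam("side"); w=cam("wrist"); a=s["image"][110:260,100:250]; b=w["image"][:260,150:350]
im=np.zeros((520,800,3),np.uint8); im[:400,:400]=cv2.resize(a,(400,400),interpolation=cv2.INTER_CUBIC); im[:,400:]=cv2.resize(b,(400,520)); save("low2",im)
E
```

```text
[750.02368271 251.55226328  82.69184115] 18.551004046903117 87.53578584641218 [-4.23912575 -1.26649673  7.25018216] [-0.16079481  1.11500005  0.18833845]
```

I've used all 10 picture views, so from here I work from numbers only. I release and rise.

Request:
play_rows(
  motion=[
    [[0, 0, 0], 0, -0.6],
    [[0, 0, 0], 0, -0.3],
    [[0, 0, 0], 0, 0],
    [[0, 0, 0], 0, 0.3],
    [[0, 0, 0], 0, 0.3],
    [[0, 0, -2], 0, 0.3],
    [[0, 0, -5], 0, 0.3],
    [[0, 0, -8], 0, 0.3],
  ],
)

```text
time_s: 10.98
ee_pos: [749.5, 249.4, 161.2]
eef_rot: [[-0.999, 0.049, -0.006], [0.048, 0.998, 0.029], [0.007, 0.029, -1.0]]
contact_force: [-0.1, 0.8, 0.5]
finger_gap: 55.8
finger_force: 0.0
```

```bash
python3 - <<'E'
from h import *
s0=state();print(s0["ee_pos"],s0["finger_gap"],s0["finger_force"],s0["contact_force"])
for n in("side","top","wrist"):
    c=cam(n)
    for t in("axle_tube","axle"):
        for r in finder.regions_of(n,t):
            ys,xs=np.nonzero(r["mask"]);p=atz(c,r["position"],19)
            if abs(p[0]-620)<120 and abs(p[1]-257)<80: print(n,t,np.round(r["position"],1),round(r["conf"],2),p.round(),xs.min(),xs.max(),ys.min(),ys.max(),len(xs))
E
```

```text
[749.51299755 249.43785817 161.20844622] 55.80420714621603 0.0 [-0.05695726  0.79924644  0.51596547]
side axle_tube [157.5 198.7] 0.65 [661. 250.  19.] 131 183 180 223 1179
side axle [181.5 219.9] 0.69 [557. 267.  19.] 173 191 212 226 154
top axle_tube [195.  107.7] 0.44 [721. 249.  19.] 192 200 99 119 131
wrist axle_tube [259.4  92.9] 0.67 [671. 260.  19.] 225 291 0 202 11924
```

Request:
play_rows(
  motion=[
    [[4, 0.1, -1], 0, 0.3],
    [[8, 0.2, -1], 0, 0.3],
    [[12, 0.3, -1], 0, 0.3],
    [[16, 0.3, -1], 0, 0.3],
    [[19.4, 0.3, -1], 0, 0.3],
    [[19.4, 0.3, -1], 0, 0.3],
    [[19.4, 0.3, -1], 0, 0.3],
    [[19.4, 0.3, -1], 0, 0.3],
  ],
)

```text
time_s: 12.1
ee_pos: [557.6, 261.9, 173.3]
eef_rot: [[-0.999, 0.048, -0.002], [0.048, 0.998, 0.03], [0.003, 0.03, -1.0]]
contact_force: [-0.3, 0.9, 0.5]
finger_gap: 55.3
finger_force: 0.0
```

```bash
python3 - <<'E'
from h import *
s0=state();print(s0["ee_pos"],s0["finger_gap"])
w=None;R={}
for n in("wrist","side","top"):
    c=cam(n);R[n]=c
    for t in("axle_tube","axle"):
        for r in finder.regions_of(n,t):
            p=atz(c,r["position"],15)
            if abs(p[0]-600)<130 and abs(p[1]-257)<80:
                ys,xs=np.nonzero(r["mask"]);b=cv2.boxPoints(cv2.minAreaRect(np.c_[xs,ys].astype(np.float32)))
                print(n,t,np.round(r["position"],1),round(r["conf"],2),p.round(1),len(xs)); print("   ",[atz(c,q,15)[:2].round().tolist() for q in b], b.round().tolist())
                if t=="axle": R[n+"a"]=r["position"]
if "wrista" in R and "sidea" in R: print("tri",tri((R["wrist"],R["wrista"]),(R["side"],R["sidea"])))
tr=[r for r in finder.search_frame("side","tray")]; tt=[r for r in finder.search_frame("top","tray")]
print("tray",[atz(R["side"],r["position"],15).round() for r in tr],[atz(R["top"],r["position"],15).round() for r in tt])
E
```

```text
[557.56647348 261.89176565 173.25545778] 55.26619450111467
wrist axle_tube [250.7 274.2] 0.94 [626.9 259.3  15. ] 5329
    [[684.0, 236.0], [572.0, 244.0], [574.0, 285.0], [687.0, 282.0]] [[228.0, 331.0], [228.0, 215.0], [279.0, 215.0], [279.0, 331.0]]
wrist axle [255. 201.] 0.59 [561.  266.2  15. ] 1486
    [[536.0, 255.0], [536.0, 275.0], [587.0, 275.0], [586.0, 254.0]] [[239.0, 171.0], [265.0, 170.0], [267.0, 230.0], [242.0, 231.0]]
side axle_tube [159.5 199.5] 0.84 [660.3 245.3  15. ] 1201
    [[740.0, 284.0], [794.0, 208.0], [587.0, 223.0], [553.0, 289.0]] [[125.0, 195.0], [139.0, 174.0], [188.0, 207.0], [174.0, 227.0]]
side axle [182.4 220.1] 0.57 [559.1 262.6  15. ] 197
    [[591.0, 274.0], [606.0, 248.0], [541.0, 249.0], [527.0, 274.0]] [[169.0, 217.0], [174.0, 209.0], [193.0, 220.0], [188.0, 229.0]]
top axle_tube [188.5 117.5] 0.94 [695. 266.  15.] 726
    [[584.0, 291.0], [754.0, 282.0], [748.0, 231.0], [579.0, 241.0]] [[177.0, 158.0], [184.0, 97.0], [202.0, 99.0], [196.0, 160.0]]
top axle [187.1 167.3] 0.67 [557.6 262.7  15. ] 112
    [[580.0, 277.0], [580.0, 256.0], [540.0, 254.0], [540.0, 275.0]] [[182.0, 159.0], [190.0, 159.0], [190.0, 174.0], [182.0, 174.0]]
tri [559.05302263 264.87060253  16.63611657]
tray [array([625., -28.,  15.])] [array([626., -14.,  15.])]
```

The axle's exposed end is at (559, 265, 16.6), its tip at about x 538 and the mouth at about x 578. So roughly 40 mm sticks out, and the height matches the expected 15 mm. I grip it there.

Request:
play_rows(
  motion=[
    [[0.1, -0.15, 4], 0, 0.2],
    [[0.1, -0.15, 7.5], 0, 0.1],
    [[0.1, -0.15, 9.8], 0, 0],
    [[0.1, -0.15, 9.8], 0, -1],
    [[0.1, -0.15, 9.8], 0, -1],
    [[0.1, -0.15, 9.8], 0, -1],
    [[0.1, -0.15, 9.8], 0, -1],
    [[0.1, -0.15, 9.8], 0, -1],
  ],
  newtons=50,
)

```text
time_s: 13.32
ee_pos: [555.4, 263.2, 75.2]
eef_rot: [[-0.999, 0.048, -0.003], [0.048, 0.998, 0.03], [0.004, 0.03, -1.0]]
contact_force: [-0.7, -0.2, -0.4]
finger_gap: 18.3
finger_force: 48.6
```

Request:
play_rows(
  motion=[
    [[1, 0, 0], 0, -1],
    [[2.5, 0, -0.1], 0, -1],
    [[4.5, 0, -0.1], 0, -1],
    [[6.5, 0, -0.1], 0, -1],
    [[8.5, 0, -0.1], 0, -1],
    [[10.5, 0, -0.1], 0, -1],
    [[12, 0, -0.1], 0, -1],
    [[12, 0, -0.1], 0, -1],
  ],
)

```text
time_s: 13.98
ee_pos: [431.7, 268.5, 76.4]
eef_rot: [[-0.999, 0.047, -0.007], [0.047, 0.999, 0.029], [0.008, 0.028, -1.0]]
contact_force: [-0.9, -0.6, -1.7]
finger_gap: 18.1
finger_force: 48.9
```

```bash
python3 - <<'E'
from h import *
s0=state();print(s0["ee_pos"],s0["finger_gap"],s0["finger_force"],s0["contact_force"])
for n in("wrist","side","top"):
    c=cam(n)
    for t in("axle_tube","axle"):
        for r in finder.regions_of(n,t):
            p=atz(c,r["position"],15)
            if abs(p[0]-600)<160 and abs(p[1]-257)<80:
                ys,xs=np.nonzero(r["mask"]);b=cv2.boxPoints(cv2.minAreaRect(np.c_[xs,ys].astype(np.float32)))
                print(n,t,round(r["conf"],2),p.round(1),len(xs),[atz(c,q,15)[:2].round().tolist() for q in b])
E
```

```text
[431.74695374 268.52908443  76.4009789 ] 18.105800295080382 48.85914087295532 [-0.85026459 -0.64572942 -1.73550394]
wrist axle 0.91 [441.7 270.8  15. ] 4402 [[411.0, 261.0], [412.0, 281.0], [476.0, 279.0], [475.0, 257.0]]
side axle_tube 0.75 [659.  244.9  15. ] 1279 [[744.0, 278.0], [796.0, 200.0], [580.0, 224.0], [549.0, 291.0]]
top axle_tube 0.8 [656.2 261.1  15. ] 1075 [[578.0, 288.0], [755.0, 281.0], [750.0, 232.0], [573.0, 240.0]]
top axle 0.56 [513.7 256.8  15. ] 187 [[480.0, 282.0], [546.0, 280.0], [544.0, 258.0], [479.0, 260.0]]
```

The axle is out, with its centre at about x 475, 177 mm from the tube, and it is held with 49 N. Next I lift and carry it to the tray.

Request:
play_rows(
  motion=[
    [[0, 0, -2.5], 0, -1],
    [[0, 0, -5], 0, -1],
    [[0, 0, -8], 0, -1],
    [[-1, -2, -10.5], 0, -1],
    [[-2.5, -5, -10.9], 0, -1],
    [[-4, -8, -10.9], 0, -1],
    [[-5.5, -11, -10.9], 0, -1],
    [[-7, -14, -10.9], 0, -1],
  ],
)

```text
time_s: 15.1
ee_pos: [499.8, 121.1, 181.5]
eef_rot: [[-0.999, 0.048, -0.002], [0.048, 0.998, 0.03], [0.003, 0.03, -1.0]]
contact_force: [0.3, 0.6, -1.2]
finger_gap: 18.2
finger_force: 49.0
```

Request:
play_rows(
  motion=[
    [[-2, -3, 0], 0, -1],
    [[-4, -6, 0], 0, -1],
    [[-6, -9, 0], 0, -1],
    [[-8, -12, 0], 0, -1],
    [[-9, -13.5, 0], 0, -1],
    [[-9, -13.5, 0], 0, -1],
    [[-9, -13.5, 0], 0, -1],
    [[-9, -13.5, 0], 0, -1],
  ],
)

```text
time_s: 15.77
ee_pos: [581.8, -16.3, 176.4]
eef_rot: [[-0.999, 0.049, -0.004], [0.048, 0.998, 0.03], [0.006, 0.03, -1.0]]
contact_force: [-0.5, 0.9, -2.0]
finger_gap: 18.1
finger_force: 49.0
```

```bash
python3 - <<'E'
from h import *
s0=state();print(s0["ee_pos"],s0["eef_rot"].round(3).tolist(),s0["finger_gap"],s0["finger_force"],s0["contact_force"])
C={};A={}
for n in("wrist","side","top"):
    c=C[n]=cam(n)
    for r in finder.regions_of(n,"axle")[:3]:
        ys,xs=np.nonzero(r["mask"]);b=cv2.boxPoints(cv2.minAreaRect(np.c_[xs,ys].astype(np.float32)))
        print(n,round(r["conf"],2),np.round(r["position"]),len(xs),[atz(c,q,120)[:2].round().tolist() for q in b]); A.setdefault(n,r["position"])
    if n!="wrist":
        for r in finder.regions_of(n,"tray")[:1]:
            ys,xs=np.nonzero(r["mask"]);h=cv2.convexHull(np.c_[xs,ys].astype(np.float32));b=cv2.approxPolyDP(h,5,True)[:,0]
            print(n,"tray",round(r["conf"],2),[atz(c,q,50)[:2].round().tolist() for q in b])
if "side" in A and "top" in A: print(tri((C["side"],A["side"]),(C["top"],A["top"])))
E
```

```text
[581.78532571 -16.32628365 176.38040801] [[-0.999, 0.049, -0.004], [0.048, 0.998, 0.03], [0.006, 0.03, -1.0]] 18.103498774125296 48.98076117038727 [-0.45470468  0.9210611  -2.04644267]
wrist 0.93 [256. 275.] 4371 [[560.0, -23.0], [561.0, -4.0], [622.0, -5.0], [620.0, -27.0]]
side 0.74 [241. 125.] 210 [[679.0, 0.0], [708.0, -39.0], [572.0, -32.0], [550.0, 4.0]]
side tray 0.63 [[484.0, -89.0], [445.0, -18.0], [460.0, 135.0], [665.0, 123.0], [742.0, 68.0], [725.0, -106.0]]
top tray 0.58 [[741.0, 26.0], [495.0, 81.0], [732.0, 75.0]]
```

Held level above the tray. The tray's rim corners give a centre of about (612,-12), with the axle's centre at about (624,-15). I lower it.

Request:
play_rows(
  motion=[
    [[0.5, 0, 2.5], 0, -1],
    [[0.8, 0, 5], 0, -1],
    [[0.8, 0, 7], 0, -1],
    [[0.8, 0, 8.5], 0, -1],
    [[0.8, 0, 9.4], 0, -1],
    [[0.8, 0, 9.4], 0, -1],
    [[0.8, 0, 9.4], 0, -1],
    [[0.8, 0, 9.4], 0, -1],
  ],
)

```text
time_s: 16.83
ee_pos: [575.0, -13.5, 83.9]
eef_rot: [[-0.999, 0.048, -0.001], [0.048, 0.998, 0.029], [0.003, 0.029, -1.0]]
contact_force: [-0.5, 0.2, -1.4]
finger_gap: 18.3
finger_force: 49.0
```

Request:
play_rows(
  motion=[
    [[0, 0, 0.2], 0, -1],
    [[0, 0, 0.4], 0, -1],
    [[0, 0, 0.4], 0, -1],
    [[0, 0, 0.4], 0, -0.5],
    [[0, 0, 0.4], 0, -0.3],
    [[0, 0, 0.4], 0, -0.1],
    [[0, 0, 0.4], 0, 0.1],
    [[0, 0, 0.4], 0, 0.1],
  ],
)

```text
time_s: 17.5
ee_pos: [574.3, -13.3, 79.0]
eef_rot: [[-0.999, 0.048, -0.003], [0.048, 0.998, 0.03], [0.004, 0.03, -1.0]]
contact_force: [-0.0, -0.5, 0.5]
finger_gap: 46.9
finger_force: 0.0
```

Request:
play_rows(
  motion=[
    [[0, 0, -1], 0, 0.1],
    [[0, 0, -3], 0, 0.1],
    [[0, 0, -6], 0, 0.1],
    [[0, 0, -9], 0, 0.1],
    [[0, 0, -12], 0, 0.1],
    [[0, 0, -15], 0, 0.1],
    [[0, 0, -15], 0, 0.1],
    [[0, 0, -15], 0, 0.1],
  ],
)

```text
time_s: 18.17
ee_pos: [575.9, -18.1, 231.7]
eef_rot: [[-0.999, 0.048, 0.002], [0.048, 0.998, 0.029], [-0.001, 0.029, -1.0]]
contact_force: [0.4, 0.5, -1.6]
finger_gap: 46.9
finger_force: 0.0
```

```bash
python3 - <<'E'
from h import *
s0=state();print(s0["ee_pos"],s0["finger_gap"],s0["contact_force"])
C={}
for k in range(2):
  for n in("wrist","side","top"):
    c=C[n]=cam(n)
    for t in("axle","axle_tube"):
      for r in finder.regions_of(n,t)[:4]:
        p=atz(c,r["position"],15)
        if p[0]<480: continue
        ys,xs=np.nonzero(r["mask"]);b=cv2.boxPoints(cv2.minAreaRect(np.c_[xs,ys].astype(np.float32)))
        print(n,t,round(r["conf"],2),p.round(1),len(xs),[atz(c,q,15)[:2].round().tolist() for q in b])
        if t=="axle":C[n+"a"]=r["position"]
if "wrista" in C and "sidea" in C: print("tri",tri((C["wrist"],C["wrista"]),(C["side"],C["sidea"])))
E
```

```text
[575.91659106 -18.05128722 231.66215528] 46.921707452138804 [ 0.38802535  0.54491804 -1.59353257]
wrist axle 0.77 [613.4 -11.7  15. ] 2241 [[556.0, -21.0], [557.0, -1.0], [682.0, -5.0], [680.0, -28.0]]
wrist axle 0.74 [ 605.7 -248.2   15. ] 4379 [[536.0, -250.0], [539.0, -198.0], [661.0, -227.0], [657.0, -284.0]]
wrist axle_tube 0.59 [673.8 247.3  15. ] 4210 [[573.0, 201.0], [575.0, 244.0], [753.0, 278.0], [750.0, 228.0]]
side axle 0.77 [611.9 -20.2  15. ] 305 [[674.0, 0.0], [699.0, -38.0], [567.0, -34.0], [548.0, 2.0]]
side axle_tube 0.73 [649.6 247.   15. ] 1320 [[743.0, 281.0], [797.0, 202.0], [580.0, 223.0], [547.0, 290.0]]
side axle_tube 0.73 [524.5 420.4  15. ] 2855 [[612.0, 470.0], [497.0, 319.0], [425.0, 369.0], [531.0, 505.0]]
top axle_tube 0.81 [510.6 424.4  15. ] 1074 [[553.0, 508.0], [589.0, 481.0], [474.0, 339.0], [440.0, 365.0]]
top axle_tube 0.72 [655.9 263.8  15. ] 995 [[580.0, 289.0], [750.0, 281.0], [745.0, 232.0], [576.0, 241.0]]
wrist axle 0.89 [614.4 -12.7  15. ] 2086 [[679.0, -28.0], [556.0, -19.0], [557.0, -1.0], [681.0, -8.0]]
wrist axle_tube 0.83 [678.7 248. 
[... 174 characters left out ...]
290.0]]
side axle 0.53 [613.3 -10.8  15. ] 308 [[677.0, -3.0], [700.0, -41.0], [565.0, -32.0], [548.0, 3.0]]
side axle_tube 0.75 [653.2 244.8  15. ] 1362 [[740.0, 287.0], [798.0, 208.0], [581.0, 221.0], [544.0, 289.0]]
side axle_tube 0.71 [634.2 -46.4  15. ] 4968 [[736.0, 110.0], [980.0, -204.0], [515.0, -157.0], [405.0, 96.0]]
side axle_tube 0.66 [523.3 421.8  15. ] 2752 [[609.0, 471.0], [498.0, 321.0], [427.0, 369.0], [531.0, 505.0]]
top axle_tube 0.96 [508.8 425.3  15. ] 987 [[550.0, 508.0], [586.0, 482.0], [474.0, 340.0], [440.0, 365.0]]
top axle_tube 0.94 [671.  259.1  15. ] 939 [[582.0, 285.0], [753.0, 281.0], [749.0, 234.0], [578.0, 240.0]]
tri [614.95391107 -12.65102731  13.58591347]
```

The axle lies still in the tray: it spans x 556–681 with its centre at z≈14. The tube is flat and unmoved on the table. I hand the job in.

```bash
python3 -c "
from workcell import workorder
print(workorder.sign_off())"
```

```text
the job is handed in; nothing more can be done
None
```

The job is handed in; no verdict came back, but my last measurements put the axle flat on the tray floor (centre about z 14 mm) and the empty tube flat on the table, and the arm went nowhere near the short tube.

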